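Press a tube rack's end bracket home with the bench quick clamp

ROBOT

A 6-joint arm with a two-finger parallel gripper is mounted at the origin on the work surface. World frame = base frame: x ahead of the robot, y to its left, z up, the work surface at z = 0. Lengths are in m, angles in rad, forces in N, time in s.
With the tool pointing down it reaches from about 0.35 to 0.975 m from the base axis. Payload 4.9 kg.
Tool frame: the origin (TCP) lies on the front face of the gripper's body, between the roots of the fingers; the fingertips stand ctrl.finger_overhang ahead of it and the grasp point (between the pads) lies 54 mm ahead of it (ctrl.finger_overhang is the distance from the TCP to the fingertips, in m); z points along the fingers, y is the line along which they close (so a half turn about z gives the same grasp; the last joint's range is limited). The gripper opens to 85 mm and grips with 20 to 120 N. Pads are 22 mm wide; open, the fingers measure 114 mm over their backs; the gripper's body (76 mm by 85 mm) begins 54 mm behind the grasp point. The pads swing forward as they close: fully open they stand 13 mm farther back than shut.
Start: joints at [-1.442, 0.053, 1.613, -0, 1.476, -0.119], TCP at [0.153, -0.606, 0.304] pointing down, gripper open.
Joint ranges: [-3.01, 3.01], [-1.01, 2.22], [0.06, 2.58], [-1.02, 4.17], [0.09, 2.62], [-3.14, 3.14]. Speed limits (rad/s): [2.57, 2.57, 3.14, 3.14, 3.14, 3.14].

INTERFACE

Orientations are given as a rotation vector (axis times angle).
In Python, from station import ctrl, vision gives the robot as it stands. The module is installed in compiled form; this text tells all that it offers.
- The arm moves only by the tool drive_tool, never from a script. Its argument "rows" is a list of rows, each a list of 2 entries, a list of its own where there are three numbers: the shift along the tool's x, y, z in m, then the turn about the tool's z in rad. A call has 1 to 10 rows; each row shifts and turns the commanded pose from where the row before left it, along the tool's axes as they then stand; what a row does not reach is not made up. A row lasts 1/10 s, in which the tool goes at most 50 mm and 8.59 degrees, less where a joint would pass 70% of its speed; a pose out of reach is approached as far as the arm can. A call with a gripper value outside its range is refused whole. "jaw" is the closure, from 0 (fully open) to 1 (shut), set as the call begins (left out, the last holds). The fingers move at their own pace and stop on an object; "grip_force" is the grip in N (left out, the last holds). Time passes only in rows, so rows that do not move let the fingers close. It gives the time, the measured TCP pose, the force, the opening and the grip force at its end, in the units of the state.
- ctrl.get_obs(): the state, without advancing time (a new reading comes with each control period).
- vision.get_image(name): name is "scene" or "side" or "wrist"; returns a dict with "image" (480x640x3 uint8, blue, green, red), "vertical_fov" (degrees; the focal length in pixels is half the picture's height over the tangent of half this angle, whatever the lens; pixels are square), "cx", "cy" (the principal point, pixels), "R" (3x3) and "t" (3): a world point X has camera coordinates R X + t. Camera axes: x right, y down, z forward; pixel columns grow to the right and rows downward; lengths in m; the calibration is good to about 2 mm. A picture is of the moment at which its call begins. There is no depth.
- ctrl.finish_job(): hands the job in; it is judged then, once.
The state is a dict: "t": time; "q": joint angles; "dq": joint speeds; "effort": joint torques, N m; "tool_pos": TCP position; "tool_rot": TCP orientation; "contact_force": force on the tool from outside, world axes, zero at the start; "wrist_torque": the same for the moment, N m; "opening": finger opening in m; "grip_force": force on a finger pad.
Only numpy, scipy, OpenCV 4.12 (cv2) and the standard library are available. Lean on these libraries where they do the work, as an engineer would, in place of code of your own. Each camera call takes 0.05 s, during which the arm holds its last target. There are 200 camera calls.

TASK

Use the quick clamp on the jig board to press the black end bracket fully home onto the end of the wooden rack board: pump the handle from above, as often as it takes, and stop as soon as the bracket is flush (the handle then goes hard). Then push the upright release lever on the jaw backwards, away from the bracket, and keep pushing it so that the jaw slides all the way back to its stop, and let go. Never push the handle, the lever or the jaw with more than 25 N, do not push the bracket with the gripper itself, and leave the other things on the board and bench where they are.

Things in the scene. Friction and masses are not known exactly. Their poses are not given: they have to be found in the camera images.
- clamp: Plywood jig board 550 x 170 x 18 mm, fixed to the bench, with a quick clamp and a rack board on it. Origin: at bench height under the jaw's pad face when the jaw is fully back; x is the way the jaw advances (towards the rack board), z up. Board: x = -210 to 340 mm, y = +-85 mm. The clamp's black housing spans x = -128 to -62 mm, 54 mm wide, up to 122 mm above the bench.
- rack_end (a point): Centre of the end face of the flat wooden tube-rack board (220 x 56 x 20 mm, four 33 mm holes in a row), at x = 70 mm of the clamp, 40 mm above the bench. The end bracket is pushed onto this end.
- handle_pad (a point): Centre of the top face of the black thumb pad (46 x 26 mm, long way along the clamp's x) on the free end of the pump handle, 142 mm above the bench at rest, 99 mm behind (-x of) the handle's hinge. Press it straight down; a 1 to 4 N spring lifts it. The hard stop at 0.42 rad comes after 42 mm at its centre, 36 mm under a 20 mm wide fingertip (which bears on its front edge): end each stroke at about 34 mm.
- lever_face (a point): Point on the front (+x) face of the release lever, 14 mm below its top edge, 121 mm above the bench. The lever is an upright steel plate, 28 mm wide, 8 mm thick, on top of the jaw and travelling with it; its front face is 14 mm behind the jaw's pad face. The jaw below it reaches up to 90 mm above the bench, the bracket in front to 66 mm.
- handle (a joint): Pump handle angle: 0 at rest (up), 0.42 rad fully down. The first sixth to three fifths of a stroke is idle until the ratchet catches, then it drives the jaw forward; when the handle rises the jaw stays (it may settle 3 mm back). A full pump moves the jaw about 9 mm (7 to 12); 2 to 9 N at the pad while the jaw runs free.
- jaw (a joint): Travel of the clamp jaw (black block 44 mm wide, springy rubber face, on a toothed push rod) in m: 0 fully back at its stop, 0.056 to 0.064 when it holds the bracket flush; at the start 0.014 to 0.034. It slides under 4 to 7 N, but a ratchet locks it against going back unless the release lever is pushed.
- lever (a joint): Release lever angle: 0 upright (locked), positive pushed back towards -x of the clamp, 0.55 rad at its limit; 2 to 4 N near its top, spring return. Beyond 0.25 rad the jaw is free, and pushing on carries the jaw back with the lever at about 0.3 rad; at the jaw's rear stop the lever tilts to its limit, then goes solid.
- bracket (a joint): Gap in m between the black end bracket (U piece, 74 mm wide, bar 12 mm thick) and the rack board's end: 0 fully home, at the start 0.006 to 0.016. Stiff push fit: 10 N at the jaw, felt as 7 to 12 N at the handle pad; once home the force climbs 1 to 3 N per mm of handle travel, so 15 N or more means home (if it gets home just as a stroke ends, the handle may not go hard: look at the gap). The jaw meets it at travel 0.058 minus this gap.
- jar: small jar with white lid, 38 mm across, 55 mm tall, standing on the jig board beside the jaw; not part of the job. Origin: centre of the underside.
- offcut: loose wood offcut 60 x 26 x 20 mm lying on the jig board beside the jaw; not part of the job. Origin: centre of the underside.
- spare_bracket: a spare black end bracket, 74 mm wide, lying on the bench; not part of the job. Origin: centre of the underside.
- wash_bottle: white bottle, 68 mm across, 160 mm tall; not part of the job. Origin: centre of the underside.
- mallet: hammer lying on the bench; not part of the job. Origin: centre of the underside.
- tube_a: grey capped tube standing on its cap, 33 mm across, 114 mm tall; not part of the job. Origin: centre of the underside.
- tube_b: the same kind of tube; not part of the job. Origin: centre of the underside.
- mug: white mug, 80 mm across, 90 mm tall; not part of the job. Origin: centre of the underside.

How it is judged:
By the outcome, as a careful person would: the job done as asked, in the order asked, and still so for the second after the job is handed in, with the robot touching nothing.
It also fails if it takes over 72 s, if anything falls off the work surface, if the arm or the gripper's body presses on something with over 40 N, if the wrist force passes 120 N, or if a joint passes its speed limit or range.

## Working session

There is one attempt and no reset: what is moved stays moved. The work goes in short steps, Python scripts to look and compute and a tool call to move; the robot and the scene stay as the last step left them, time stands still between calls to the robot, and variables do not carry over. Pictures are saved under pics/ and viewed, at most 10 in all, crops included, and the job is handed in when it is done.

Besides the shell and the picture viewer there is one more tool, called as name(argument=value, ...), one argument or row to a line, values as JSON. drive_tool: Moves the arm, as the interface text tells. Its arguments: {"type":"object","properties":{"rows":{"type":"array","items":{"type":"array"}},"jaw":{"type":"number"},"grip_force":{"type":"number"}},"required":["rows"]}

```bash
mkdir -p pics; cat > h.py <<'E'
import numpy as np, cv2
from station import ctrl, vision
def get(n,save=None):
    d=vision.get_image(n)
    if save: cv2.imwrite('pics/'+save,d['image'])
    return d
def ray(d,u,v):
    f=240/np.tan(np.radians(d['vertical_fov'])/2)
    r=np.array([(u-d['cx'])/f,(v-d['cy'])/f,1.]);R=np.array(d['R']);t=np.array(d['t'])
    return -R.T@t, R.T@r
def onz(d,u,v,z):
    o,r=ray(d,u,v); return o+r*(z-o[2])/r[2]
def proj(d,X):
    f=240/np.tan(np.radians(d['vertical_fov'])/2)
    c=np.array(d['R'])@np.array(X)+np.array(d['t']); return c[:2]/c[2]*f+[d['cx'],d['cy']]
def tri(d1,p1,d2,p2):
    A=[];b=[]
    for d,p in((d1,p1),(d2,p2)):
        o,r=ray(d,*p); r=r/np.linalg.norm(r);P=np.eye(3)-np.outer(r,r);A.append(P);b.append(P@o)
    return np.linalg.lstsq(np.vstack(A),np.hstack(b),rcond=None)[0]
E
python3 - <<'E'
from h import *
import pickle
D={n:get(n,n+'0.png') for n in('scene','side','wrist')}
pickle.dump(D,open('d0.pkl','wb'))
for n,d in D.items(): print(n,d['vertical_fov'],d['cx'],d['cy'],ray(d,320,240))
print(ctrl.get_obs(),ctrl.finger_overhang)
E
```

```text
scene 53.38573349670446 322.029138170334 239.92006392644456 (array([ 1.08499286, -0.60177848,  1.05895049]), array([-0.4216568 ,  0.50901776, -0.75041625]))
side 47.196444082091794 332.3408769261277 231.41862779824223 (array([ 0.20924103, -1.07711541,  0.78087182]), array([ 0.24231299,  0.83063697, -0.50207092]))
wrist 68.14615136971464 315.8436305279976 231.84602362958964 (array([ 0.23057932, -0.58714142,  0.37458525]), array([-0.3213421 , -0.09087838, -0.94294519]))
{'t': 0.15, 'q': array([-1.44200334e+00,  5.32153275e-02,  1.61399275e+00, -1.85776337e-05,
        1.47598346e+00, -1.18973030e-01]), 'dq': array([-0.00242146, -0.00206224, -0.00479093, -0.0012265 ,  0.00146315,
        0.00033477]), 'effort': array([ 8.03086950e-04, -3.94239128e+01, -3.70721197e+01, -1.28162969e-04,
        4.61760006e-03, -4.96141411e-06]), 'tool_pos': array([ 0.15323903, -0.60553849,  0.30293061]), 'tool_rot': array([-3.11592959e+00, -3.88000437e-01,  4.13584747e-05]), 'contact_force': array([ 0.34842429, -0.19159238, -0.66464626]), 'wrist_torque': array([-0.01143679, -0.03364064, -0.05398535]), 'grip_force': 0.0, 'opening': 0.08534466404690118} 0.0726
```

View pics/scene0.png

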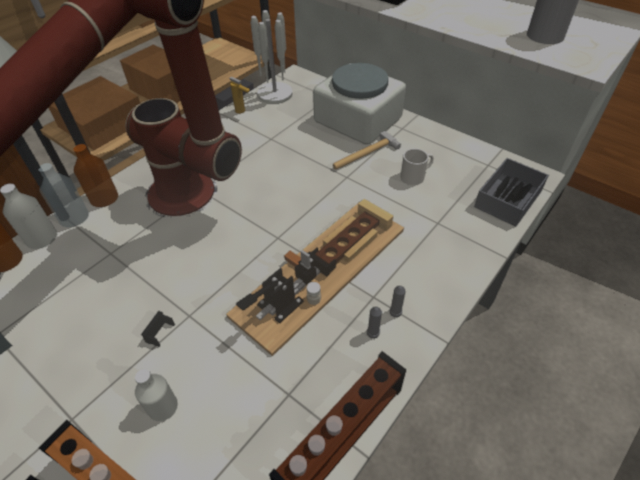

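View pics/side0.png

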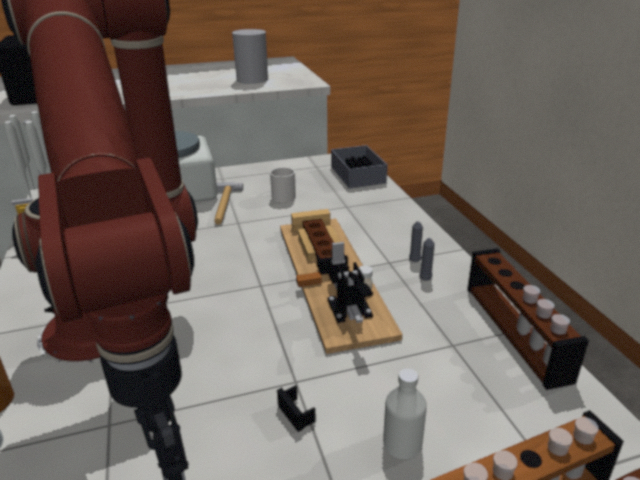

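The scene view shows the jig board with corners near (228,316), (272,352), (404,228) and (362,203). The clamp housing is at about (282,290), the handle pad at (247,300) and the lever at (306,257). The side view shows the same board with the housing at (350,290) and the lever at (338,252).

```bash
python3 - <<'E'
from h import *
import pickle
D=pickle.load(open('d0.pkl','rb'))
Q={'scene':[(228,316),(272,352),(404,228),(362,203)],'side':[(328,348),(400,337),(340,218),(281,226)]}
for n in Q:
    print(n,[onz(D[n],u,v,0.018).round(4) for u,v in Q[n]])
a=D['scene']['image'][190:360,220:410]; b=D['side']['image'][205:355,270:410]
a=cv2.resize(a,None,fx=2.1,fy=2.1,interpolation=cv2.INTER_CUBIC); b=cv2.resize(b,None,fx=2.8,fy=2.8,interpolation=cv2.INTER_CUBIC)
h=max(a.shape[0],b.shape[0]); c=np.zeros((h,a.shape[1]+b.shape[1],3),np.uint8); c[:a.shape[0],:a.shape[1]]=a; c[:b.shape[0],a.shape[1]:]=b
c=cv2.convertScaleAbs(c,alpha=1.5); print(c.shape); cv2.imwrite('pics/c1.png',c)
E
```

```text
scene [array([ 0.4764, -0.2423,  0.018 ]), array([ 0.6337, -0.2478,  0.018 ]), array([0.6668, 0.2944, 0.018 ]), array([0.5073, 0.3046, 0.018 ])]
side [array([ 0.4655, -0.2449,  0.018 ]), array([ 0.6206, -0.2591,  0.018 ]), array([0.6714, 0.2912, 0.018 ]), array([0.4934, 0.2975, 0.018 ])]
(420, 791, 3)
```

View pics/c1.png

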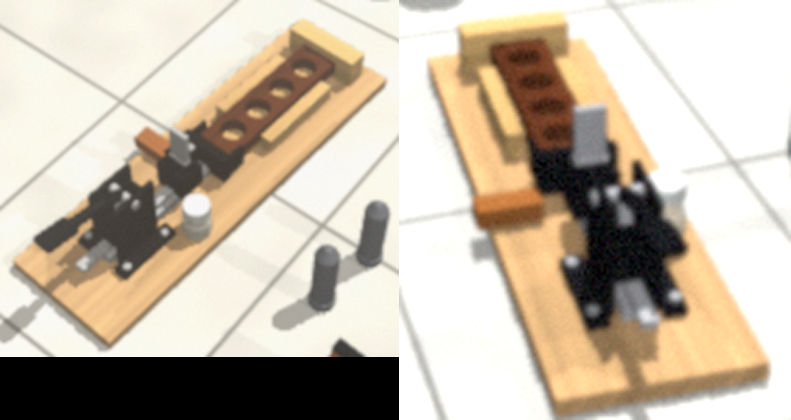

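The crops show the clamp's +x axis running roughly along world +y (about 86.5°). The pad is behind the housing at crop (55,233). I'll shut the gripper and turn and lift the tool, then move over the clamp for a wrist view.

drive_tool(
  rows=[
    [[0,0,-0.01],-0.14],
    [[0,0,-0.01],-0.14],
    [[0,0,-0.01],-0.14],
    [[0,0,-0.01],-0.14],
    [[0,0,-0.01],-0.14],
    [[0,0,-0.01],-0.14],
    [[0,0,-0.01],-0.14],
    [[0,0,-0.01],-0.14],
    [[0,0,-0.01],-0.14],
    [[0,0,0],0],
  ],
  jaw=1,
)

```text
t: 1.15
tool_pos: [0.1533, -0.6062, 0.3955]
tool_rot: [2.289, 2.149, -0.002]
contact_force: [-0.8, -0.0, 0.8]
opening: -0.0002
grip_force: 0.0
```

drive_tool(
  rows=[
    [[0.027,0.021,0],0],
    [[0.027,0.021,0],0],
    [[0.027,0.021,0],0],
    [[0.027,0.021,0],0],
    [[0.027,0.021,0],0],
    [[0.027,0.021,0],0],
    [[0.027,0.021,0],0],
    [[0.027,0.021,0],0],
    [[0.027,0.021,0],0],
    [[0.027,0.021,0],0],
  ],
)

```text
t: 2.15
tool_pos: [0.3805, -0.3483, 0.3929]
tool_rot: [-2.293, -2.146, -0.0]
contact_force: [1.3, 0.2, 0.2]
opening: 0.0
grip_force: 0.0
```

drive_tool(
  rows=[
    [[0.027,0.021,0],0],
    [[0.027,0.021,0],0],
    [[0.027,0.021,0],0],
    [[0.027,0.021,0],0],
    [[0.027,0.021,0],0],
    [[0.027,0.021,0],0],
    [[0.027,0.021,0],0],
    [[0.027,0.021,0],0],
    [[0.027,0.021,0],0],
    [[0,0,0],0],
    [[0,0,0],0],
  ],
)

```text
$.rows: bad value
```

drive_tool(
  rows=[
    [[0.027,0.021,0],0],
    [[0.027,0.021,0],0],
    [[0.027,0.021,0],0],
    [[0.027,0.021,0],0],
    [[0.027,0.021,0],0],
    [[0.027,0.021,0],0],
    [[0.027,0.021,0],0],
    [[0.027,0.021,0],0],
    [[0.027,0.021,0],0],
    [[0,0,0],0],
  ],
)

```text
t: 3.15
tool_pos: [0.5852, -0.1162, 0.3924]
tool_rot: [-2.287, -2.15, -0.0]
contact_force: [-1.0, -1.2, -0.1]
opening: -0.0002
grip_force: 0.0
```

```bash
python3 - <<'E'
from h import *
import pickle
d=get('wrist','w1.png');pickle.dump(d,open('d1.pkl','wb'));print(ctrl.get_obs()['tool_pos'],ray(d,320,240))
E
```

```text
[ 0.58427431 -0.11769417  0.39252463] (array([ 0.59000582, -0.03771182,  0.46428656]), array([-0.01111473, -0.33151813, -0.9437359 ]))
```

View pics/w1.png

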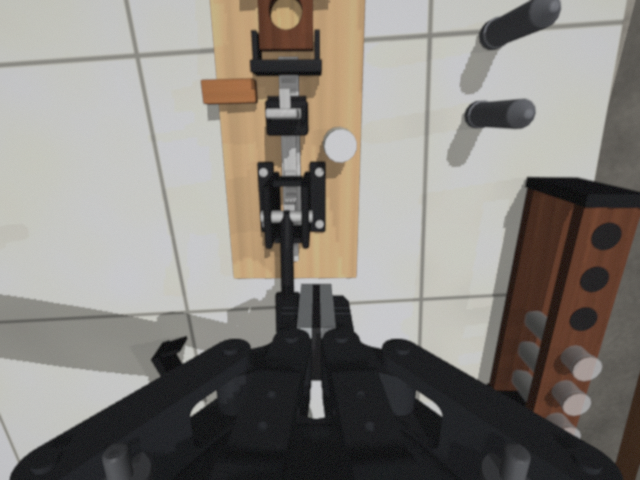

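The wrist view shows the board's back corners at (233,278) and (357,278), and its long edges run up the picture. The housing is at y of about 165–245, the handle runs down to its pad at about (287,300), partly behind the gripper, and the jaw and lever are near (286,110). The bracket bar is at (286,67), the jar at (340,145) and the offcut at (229,91).

```bash
python3 - <<'E'
from h import *
import pickle
d=pickle.load(open('d1.pkl','rb'));D=pickle.load(open('d0.pkl','rb'))
im=d['image']
# board edges: wood mask rows
hsv=cv2.cvtColor(im,cv2.COLOR_BGR2HSV)
m=(hsv[...,0]>8)&(hsv[...,0]<25)&(hsv[...,1]>70)&(hsv[...,2]>90)
L=[];Rr=[]
for v in list(range(110,160,4))+list(range(180,270,4)):
    c=np.where(m[v,190:380])[0]+190
    L.append(onz(d,c.min(),v,.018));Rr.append(onz(d,c.max(),v,.018))
for E in(L,Rr):
    E=np.array(E);p=np.polyfit(E[:,1],E[:,0],1);r=np.polyval(p,E[:,1])-E[:,0];print(p,np.degrees(np.arctan2(1,p[0])),abs(r).max(),np.polyval(p,-.04))
B=[]
for u in list(range(240,262,4))+list(range(320,352,4)):
    c=np.where(m[240:300,u])[0]+240;B.append(onz(d,u,c.max(),.018))
print('back',np.array(B).round(4))
for n,p,z in(('lever top?',(285,105),.135),('bracket L',(251,67),.066),('br R',(321,67),.066),('handle',(288,255),.135),('rack edge',(285,50),.05)):print(n,onz(d,*p,z))
print('pad scene',onz(D['scene'],246,301,.142))
c=cv2.convertScaleAbs(cv2.resize(im[40:330,200:380],None,fx=3,fy=2.0,interpolation=cv2.INTER_CUBIC)[:, :],alpha=1.6)
s=cv2.convertScaleAbs(cv2.resize(D['scene']['image'][225:330,225:345],None,fx=2.1,fy=2.1,interpolation=cv2.INTER_CUBIC),alpha=1.6)
o=np.zeros((580,800,3),np.uint8);o[:c.shape[0],:540]=c;o[:s.shape[0],545:545+s.shape[1]]=s;cv2.imwrite('pics/c2.png',o)
E
```

```text
[0.05460461 0.47661664] 86.87449026219886 0.0006915387291596686 0.47443245321788746
[0.05768187 0.64416718] 86.69873041391325 0.0006502137991876156 0.6418599098642045
back [[ 0.4713 -0.2418  0.018 ]
 [ 0.4769 -0.2421  0.018 ]
 [ 0.4824 -0.2424  0.018 ]
 [ 0.4879 -0.2428  0.018 ]
 [ 0.4934 -0.2431  0.018 ]
 [ 0.4989 -0.2434  0.018 ]
 [ 0.5816 -0.2485  0.018 ]
 [ 0.5871 -0.2488  0.018 ]
 [ 0.5926 -0.2492  0.018 ]
 [ 0.5981 -0.2495  0.018 ]
 [ 0.6037 -0.2483  0.018 ]
 [ 0.6092 -0.2487  0.018 ]
 [ 0.6147 -0.249   0.018 ]
 [ 0.6202 -0.2493  0.018 ]]
lever top? [ 0.56288914 -0.02664524  0.135     ]
bracket L [0.52565666 0.01442616 0.066     ]
br R [0.59731714 0.00995176 0.066     ]
handle [ 0.55334617 -0.1672574   0.135     ]
rack edge [0.56073743 0.03054451 0.05      ]
pad scene [ 0.55230202 -0.23103309  0.142     ]
```

View pics/c2.png

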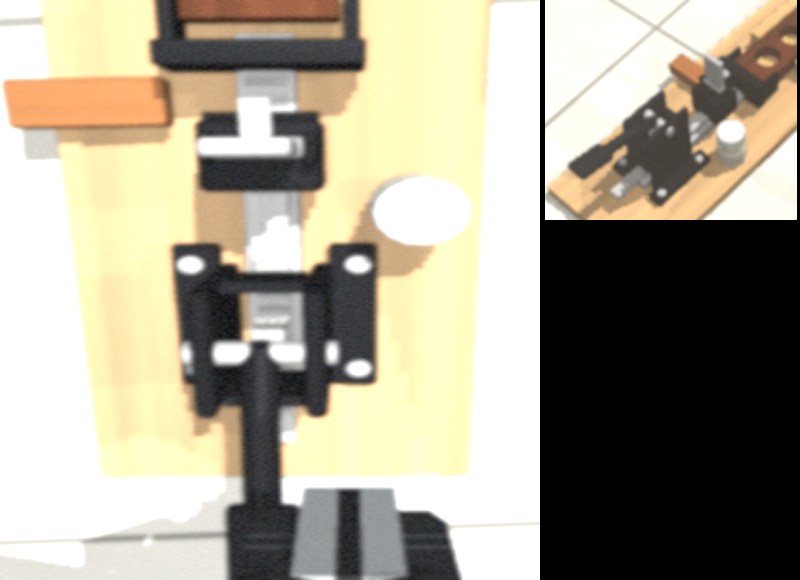

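The enlarged view shows the housing feet, the hinge pins at wrist pixel about (290,216), and the handle running down to a pad that the fingers hide. The board fit gives a yaw of 86.8° and an origin near (0.559,-0.037). I'll shift back and onto the centreline so the pad comes into view.

drive_tool(
  rows=[
    [[-0.015,-0.006,0],0],
    [[-0.02,-0.008,0],0],
    [[-0.02,-0.008,0],0],
    [[-0.015,-0.007,0],0],
    [[0,0,0],0],
  ],
)

```text
t: 3.7
tool_pos: [0.5488, -0.1899, 0.3939]
tool_rot: [2.296, 2.144, -0.001]
contact_force: [-0.0, 0.1, -0.3]
opening: -0.0001
grip_force: 0.0
```

```bash
python3 - <<'E'
from h import *
import pickle
d=get('wrist');s=get('scene');pickle.dump((d,s),open('d2.pkl','wb'));print(ctrl.get_obs()['tool_pos'])
c=cv2.convertScaleAbs(cv2.resize(d['image'][0:290,200:400],None,fx=2,fy=2,interpolation=cv2.INTER_CUBIC),alpha=2.2)
s=cv2.convertScaleAbs(cv2.resize(s['image'][230:330,225:325],None,fx=4,fy=4,interpolation=cv2.INTER_CUBIC),alpha=2.2)
o=np.zeros((580,800,3),np.uint8);o[:c.shape[0],:400]=c;o[:400,400:]=s;cv2.imwrite('pics/c3.png',o)
E
```

```text
[ 0.54979989 -0.18798922  0.39397311]
```

View pics/c3.png

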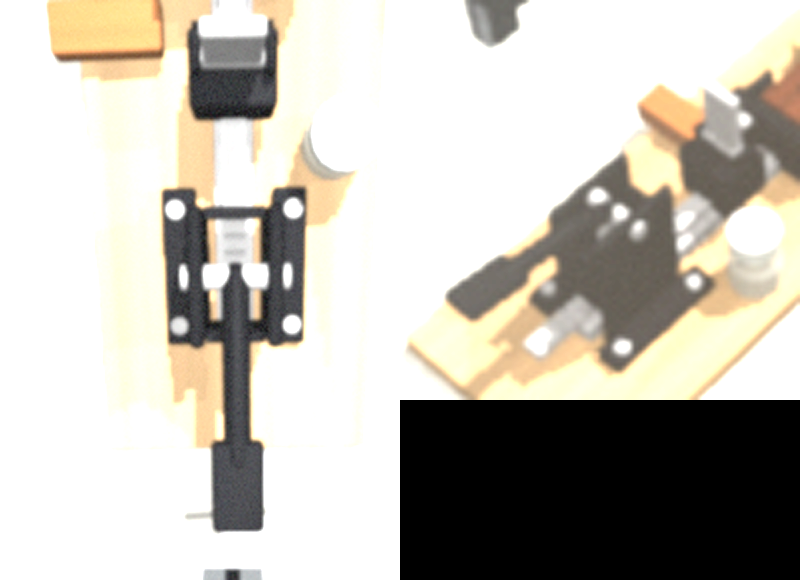

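The pad is now clear at wrist crop (212–263, 441–530), i.e. pixels x 306–331.5 and y 220.5–265. The lever's top is at crop (199–268, 15–40).

```bash
python3 - <<'E'
from h import *
import pickle
d,s=pickle.load(open('d2.pkl','rb'))
O=np.array([.5592,-.0365]);a=np.radians(86.8);e=np.array([np.cos(a),np.sin(a)]);n=np.array([e[1],-e[0]])
f=lambda X:((X[:2]-O)@e).round(4).tolist()+((X[:2]-O)@n).round(4).tolist() if 0 else (round(float((X[:2]-O)@e),4),round(float((X[:2]-O)@n),4))
for nm,(u,v),z in(('rearL',(306,265),.142),('rearR',(331.5,265),.142),('frontL',(306,220.5),.142),('frontR',(331.5,220.5),.142),('hinge',(318,137),.115),('levtop front L',(300,7.5),.135),('levtop front R',(334,7.5),.135),('levtop rear',(317,20),.135),('tip',(316,288),.142)):
    X=onz(d,u,v,z);print(nm,X.round(4),f(X))
# scene rear-left pad corner & rear-right corner
for u,v in((225+48/4,230+298/4),(225+75/4,230+318/4)):
    X=onz(s,u,v,.142);print('scene',X.round(4),f(X))
o=ctrl.get_obs();print(o['tool_pos'],f(o['tool_pos']),2*np.degrees(np.arctan2(o['tool_rot'][1],o['tool_rot'][0])))
E
```

```text
rearL [ 0.5343 -0.251   0.142 ] (-0.2155, -0.0128)
rearR [ 0.5595 -0.2527  0.142 ] (-0.2158, 0.0124)
frontL [ 0.5379 -0.2052  0.142 ] (-0.1696, -0.0119)
frontR [ 0.5621 -0.2068  0.142 ] (-0.1699, 0.0124)
hinge [ 0.5544 -0.1309  0.115 ] (-0.0945, 0.0005)
levtop front L [ 0.5465 -0.0272  0.135 ] (0.0086, -0.0131)
levtop front R [ 0.5741 -0.0291  0.135 ] (0.0082, 0.0145)
levtop rear [ 0.5597 -0.0371  0.135 ] (-0.0006, 0.0006)
tip [ 0.5425 -0.2769  0.142 ] (-0.2409, -0.0033)
scene [ 0.5428 -0.2507  0.142 ] (-0.2148, -0.0044)
scene [ 0.5646 -0.2508  0.142 ] (-0.2137, 0.0174)
[ 0.54979989 -0.18798922  0.39397311] (-0.1518, -0.0009) -273.7442231372644
```

The pad centre is at (-0.193, 0.000) in the clamp frame and the jaw travel is about 22 mm. I'll go to 10 mm above the pad.

drive_tool(
  rows=[
    [[-0.021,0.001,0.01],0],
    [[-0.02,0,0.02],0],
    [[0,0,0.03],0],
    [[0,0,0.035],0],
    [[0,0,0.035],0],
    [[0,0,0.025],0],
    [[0,0,0.014],0],
    [[0,0,0],0],
    [[0,0,0],0],
  ],
)

```text
t: 4.7
tool_pos: [0.5495, -0.2281, 0.2261]
tool_rot: [2.289, 2.15, 0.001]
contact_force: [-0.1, 0.9, -0.2]
opening: -0.0001
grip_force: 0.0
```

drive_tool(
  rows=[
    [[0,0,0.006],0],
    [[0,0,0.006],0],
    [[0,0,0.005],0],
    [[0,0,0.005],0],
    [[0,0,0.005],0],
  ],
)

```text
t: 5.2
tool_pos: [0.5494, -0.2292, 0.1991]
tool_rot: [2.288, 2.148, -0.001]
contact_force: [-0.7, -3.5, 6.4]
opening: 0.0002
grip_force: 3.2
```

drive_tool(
  rows=[
    [[0,0,0.005],0],
    [[0,0,0.005],0],
    [[0,0,0.005],0],
    [[0,0,0.003],0],
    [[0,0,0],0],
  ],
)

```text
t: 5.7
tool_pos: [0.5495, -0.2299, 0.1819]
tool_rot: [2.287, 2.147, -0.003]
contact_force: [-2.3, -3.9, 7.7]
opening: -0.0
grip_force: 4.3
```

drive_tool(
  rows=[
    [[0,0,-0.012],0],
    [[0,0,-0.012],0],
    [[0,0,-0.013],0],
    [[0,0,0],0],
    [[0,0,0.006],0],
    [[0,0,0.006],0],
    [[0,0,0.006],0],
    [[0,0,0.006],0],
    [[0,0,0.006],0],
    [[0,0,0.006],0],
  ],
)

```text
t: 6.7
tool_pos: [0.5489, -0.2292, 0.1812]
tool_rot: [2.289, 2.149, -0.003]
contact_force: [-1.6, -4.7, 6.4]
opening: 0.0
grip_force: 3.4
```

drive_tool(
  rows=[
    [[0,0,0],0],
    [[0,0,-0.012],0],
    [[0,0,-0.012],0],
    [[0,0,-0.012],0],
    [[0,0,0],0],
  ],
)

```text
t: 7.2
tool_pos: [0.5499, -0.2283, 0.2198]
tool_rot: [2.287, 2.148, 0.002]
contact_force: [-0.1, 0.0, -0.1]
opening: -0.0001
grip_force: 0.0
```

```bash
python3 - <<'E'
from h import *
import pickle
s=get('scene');i=get('side');pickle.dump((s,i),open('d3.pkl','wb'));print(ctrl.get_obs()['tool_pos'])
c=cv2.convertScaleAbs(cv2.resize(s['image'][215:315,250:350],None,fx=4,fy=4,interpolation=cv2.INTER_CUBIC),alpha=2.2)
k=cv2.convertScaleAbs(cv2.resize(i['image'][215:315,300:400],None,fx=4,fy=4,interpolation=cv2.INTER_CUBIC),alpha=2.2)
cv2.imwrite('pics/c4.png',np.hstack([c,k]))
E
```

```text
[ 0.54904654 -0.22792505  0.21757175]
```

View pics/c4.png

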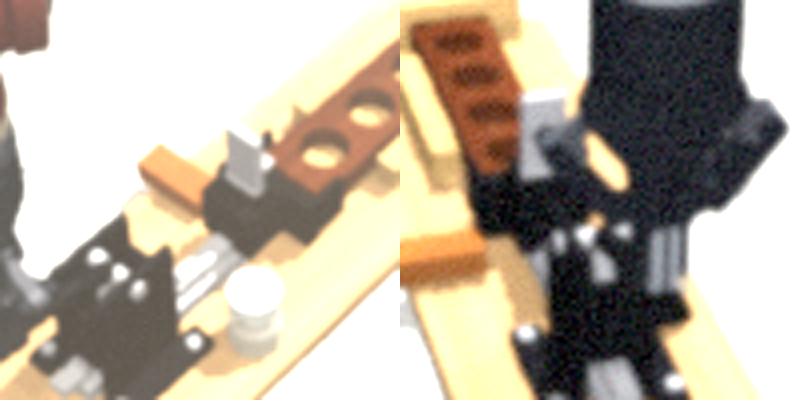

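The scene crop shows the lever top's left corner at crop (229,125), with the jaw just short of the bracket. The side view shows the fingers over the housing.

```bash
python3 - <<'E'
from h import *
import pickle
s=pickle.load(open('d3.pkl','rb'))[0]
print(onz(s,301.3,251.3,.135),onz(s,307.3,246.3,.135))
E
```

```text
[ 0.55232656 -0.03384002  0.135     ] [ 0.55365712 -0.01168713  0.135     ]
```

drive_tool(
  rows=[
    [[0,0,0.007],0],
    [[0,0,0.006],0],
    [[0,0,0.005],0],
    [[0,0,0.004],0],
    [[0,0,0.003],0],
  ],
)

```text
t: 7.8
tool_pos: [0.549, -0.2289, 0.193]
tool_rot: [2.29, 2.15, -0.002]
contact_force: [-2.6, -2.9, 7.4]
opening: 0.0001
grip_force: 4.0
```

drive_tool(
  rows=[
    [[0,0,0.003],0],
    [[0,0,0.003],0],
  ],
)

```text
t: 8.0
tool_pos: [0.5491, -0.2292, 0.1879]
tool_rot: [2.289, 2.149, -0.003]
contact_force: [-5.8, -2.7, 13.6]
opening: -0.0004
grip_force: 6.9
```

drive_tool(
  rows=[
    [[0,0,0.003],0],
    [[0,0,0.003],0],
  ],
)

```text
t: 8.2
tool_pos: [0.5491, -0.2293, 0.1819]
tool_rot: [2.289, 2.149, -0.003]
contact_force: [-3.7, -2.7, 11.6]
opening: -0.0
grip_force: 6.0
```

drive_tool(
  rows=[
    [[0,0,-0.012],0],
    [[0,0,-0.012],0],
    [[0,0,-0.013],0],
    [[0,0,0],0],
    [[0,0,0.006],0],
    [[0,0,0.006],0],
    [[0,0,0.004],0],
    [[0,0,0.003],0],
    [[0,0,0.002],0],
  ],
)

```text
t: 9.1
tool_pos: [0.5489, -0.2288, 0.1969]
tool_rot: [2.29, 2.15, -0.002]
contact_force: [-4.3, -2.6, 11.1]
opening: -0.0004
grip_force: 5.4
```

drive_tool(
  rows=[
    [[0,0,0.002],0],
  ],
)

```text
t: 9.2
tool_pos: [0.5489, -0.229, 0.1953]
tool_rot: [2.29, 2.149, -0.002]
contact_force: [-3.6, -3.2, 11.1]
opening: 0.0001
grip_force: 5.3
```

drive_tool(
  rows=[
    [[0,0,0.002],0],
  ],
)

```text
t: 9.3
tool_pos: [0.5489, -0.2291, 0.1933]
tool_rot: [2.289, 2.149, -0.003]
contact_force: [-3.6, -3.5, 9.5]
opening: 0.0
grip_force: 5.3
```

drive_tool(
  rows=[
    [[0,0,0.002],0],
  ],
)

```text
t: 9.4
tool_pos: [0.5489, -0.2292, 0.1915]
tool_rot: [2.289, 2.149, -0.003]
contact_force: [-4.2, -3.3, 12.1]
opening: -0.0
grip_force: 6.3
```

drive_tool(
  rows=[
    [[0,0,0.002],0],
  ],
)

```text
t: 9.5
tool_pos: [0.549, -0.2294, 0.19]
tool_rot: [2.289, 2.149, -0.003]
contact_force: [-5.5, -2.4, 15.3]
opening: -0.0004
grip_force: 7.9
```

drive_tool(
  rows=[
    [[0,0,0.002],0],
  ],
)

```text
t: 9.6
tool_pos: [0.5491, -0.2295, 0.1888]
tool_rot: [2.289, 2.149, -0.004]
contact_force: [-7.3, -1.4, 17.1]
opening: -0.0001
grip_force: 8.6
```

drive_tool(
  rows=[
    [[0,0,0.002],0],
  ],
)

```text
t: 9.7
tool_pos: [0.549, -0.2295, 0.1865]
tool_rot: [2.289, 2.149, -0.004]
contact_force: [-6.2, -2.5, 13.3]
opening: -0.0
grip_force: 6.9
```

drive_tool(
  rows=[
    [[0,0,0.002],0],
  ],
)

```text
t: 9.8
tool_pos: [0.549, -0.2295, 0.184]
tool_rot: [2.289, 2.149, -0.004]
contact_force: [-4.5, -4.2, 12.3]
opening: -0.0002
grip_force: 6.3
```

The force peaked at 17 N and then dropped back, so it isn't clearly home. I'll lift and check the gap.

drive_tool(
  rows=[
    [[0,0,-0.012],0],
    [[0,0,-0.012],0],
    [[0,0,-0.011],0],
    [[0,0,0],0],
  ],
)

```text
t: 10.2
tool_pos: [0.5497, -0.2283, 0.2191]
tool_rot: [2.288, 2.149, 0.002]
contact_force: [0.5, -0.8, -0.6]
opening: -0.0001
grip_force: 0.0
```

```bash
python3 - <<'E'
from h import *
import pickle
D=pickle.load(open('d0.pkl','rb'))
s=get('scene');i=get('side');pickle.dump((s,i),open('d4.pkl','wb'));print(ctrl.get_obs()['tool_pos'])
f=lambda a,y,x:cv2.convertScaleAbs(cv2.resize(a['image'][y:y+50,x:x+66],None,fx=6,fy=6,interpolation=cv2.INTER_CUBIC),alpha=2)
cv2.imwrite('pics/c5.png',np.vstack([np.hstack([f(D['scene'],225,293),f(s,225,293)]),np.hstack([f(D['side'],230,300),f(i,230,300)])]))
E
```

```text
[ 0.5489248  -0.22790834  0.21706182]
```

View pics/c5.png

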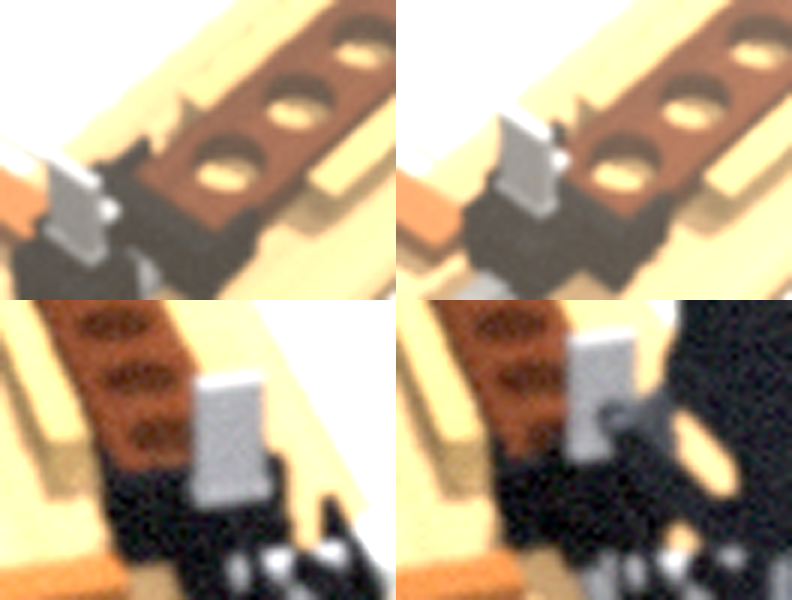

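Against the start picture, the lever has advanced about 33 mm (jaw at about 55 mm) and the bracket's arm tip about 8–10 mm. It is close but may not be quite home. I'll do another stroke in small steps.

drive_tool(
  rows=[
    [[0,0,0.006],0],
    [[0,0,0.005],0],
    [[0,0,0.004],0],
    [[0,0,0.002],0],
  ],
)

```text
t: 10.7
tool_pos: [0.549, -0.229, 0.2007]
tool_rot: [2.289, 2.149, -0.002]
contact_force: [-3.0, -2.1, 10.6]
opening: 0.0
grip_force: 5.0
```

drive_tool(
  rows=[
    [[0,0,0.002],0],
  ],
)

```text
t: 10.8
tool_pos: [0.549, -0.2292, 0.1994]
tool_rot: [2.289, 2.149, -0.003]
contact_force: [-5.2, -2.8, 11.8]
opening: 0.0004
grip_force: 5.7
```

drive_tool(
  rows=[
    [[0,0,0.002],0],
  ],
)

```text
t: 10.9
tool_pos: [0.549, -0.2294, 0.1979]
tool_rot: [2.289, 2.149, -0.003]
contact_force: [-5.1, -2.1, 14.5]
opening: -0.0
grip_force: 6.8
```

drive_tool(
  rows=[
    [[0,0,0.002],0],
  ],
)

```text
t: 11.0
tool_pos: [0.5491, -0.2296, 0.1966]
tool_rot: [2.288, 2.149, -0.004]
contact_force: [-6.3, -3.3, 15.5]
opening: -0.0
grip_force: 7.7
```

drive_tool(
  rows=[
    [[0,0,0.0015],0],
  ],
)

```text
t: 11.1
tool_pos: [0.5491, -0.2297, 0.1954]
tool_rot: [2.288, 2.148, -0.004]
contact_force: [-7.0, -2.5, 16.7]
opening: -0.0001
grip_force: 8.4
```

drive_tool(
  rows=[
    [[0,0,0.001],0],
  ],
)

```text
t: 11.2
tool_pos: [0.5491, -0.2298, 0.1948]
tool_rot: [2.288, 2.148, -0.004]
contact_force: [-7.9, -3.2, 18.1]
opening: 0.0002
grip_force: 8.7
```

The force climbs steadily to 18 N at only 20 mm of handle travel, so the bracket looks home. I'll lift off, move over the front of the lever and check the gap with the wrist camera.

drive_tool(
  rows=[
    [[0,0,-0.012],0],
    [[0,0,-0.015],0],
    [[0,0,-0.02],0],
    [[0,0,-0.025],0],
    [[0.02,0,-0.02],0],
    [[0.03,0,0],0],
    [[0.03,0,0],0],
    [[0.03,0,0],0],
    [[0.03,0,0],0],
    [[0.03,0,0],0],
  ],
)

```text
t: 12.2
tool_pos: [0.559, -0.0569, 0.2825]
tool_rot: [-2.289, -2.149, 0.001]
contact_force: [0.8, 0.4, 0.2]
opening: -0.0001
grip_force: 0.0
```

drive_tool(
  rows=[
    [[0.03,0,0],0],
    [[0.03,0,0],0],
    [[0.03,0,0],0],
    [[0.02,0,0],0],
    [[0,0,0],0],
    [[0,0,0],0],
  ],
)

```text
t: 12.8
tool_pos: [0.5661, 0.0516, 0.2827]
tool_rot: [-2.289, -2.151, 0.002]
contact_force: [0.7, -0.8, -0.3]
opening: -0.0002
grip_force: 0.0
```

```bash
python3 - <<'E'
from h import *
import pickle
d=get('wrist','w5.png');pickle.dump(d,open('d5.pkl','wb'));o=ctrl.get_obs();print(o['tool_pos'],o['contact_force'])
E
```

```text
[0.56622964 0.05099882 0.28283873] [ 0.02689838 -0.20365085 -0.34242908]
```

View pics/w5.png

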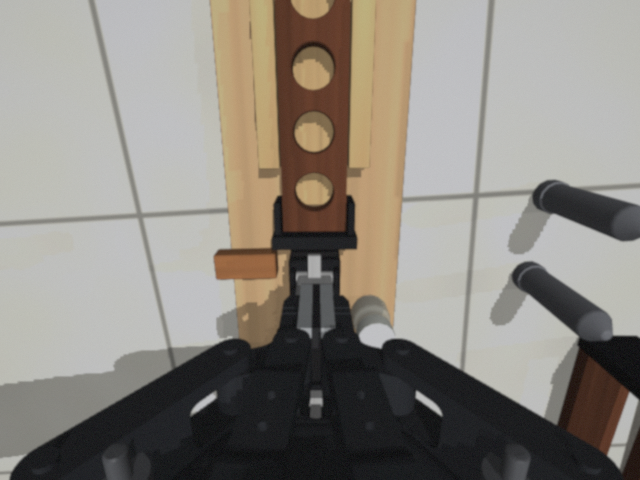

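The wrist view shows the rack end meeting the bar directly at about y=234, with no wood or board showing between them. The bar spans (272–356, 234–248), the lever's front is at about (314,265), and the jaw sits directly behind the bar.

```bash
python3 - <<'E'
from h import *
import pickle
d=pickle.load(open('d5.pkl','rb'));im=d['image']
O=np.array([.5592,-.0365]);a=np.radians(86.8);e=np.array([np.cos(a),np.sin(a)]);n=np.array([e[1],-e[0]])
f=lambda X:(round(float((X[:2]-O)@e),4),round(float((X[:2]-O)@n),4))
print('col314-ish brown->black', [(v,im[v,295].tolist()) for v in range(226,252,2)])
print('lever col', [(v,im[v,314].tolist()) for v in range(250,296,3)])
for nm,(u,v),z in(('rack end z.05',(314,234),.05),('bar z.066 front',(314,234),.066),('bar rear edge',(276,247),.066),('bar rear R',(354,247),.066),('lev top front',(314,256),.135),('lev top rear',(314,278),.135),('hole1 mid',(314,191),.05),('hole4th',(314,132),.05),('lever L',(295,276),.135),('lever R',(332,276),.135)):
    print(nm,f(onz(d,u,v,z)))
o=ctrl.get_obs();print('tcp',f(o['tool_pos']))
E
```

```text
col314-ish brown->black [(226, [46, 61, 98]), (228, [42, 61, 97]), (230, [43, 58, 92]), (232, [28, 31, 40]), (234, [19, 18, 15]), (236, [18, 20, 18]), (238, [35, 35, 33]), (240, [41, 38, 38]), (242, [38, 35, 33]), (244, [39, 37, 36]), (246, [37, 35, 36]), (248, [38, 35, 33]), (250, [30, 29, 26])]
lever col [(250, [27, 24, 23]), (253, [56, 55, 57]), (256, [151, 152, 151]), (259, [170, 172, 172]), (262, [171, 172, 171]), (265, [171, 172, 171]), (268, [171, 172, 172]), (271, [171, 172, 171]), (274, [173, 174, 173]), (277, [147, 147, 148]), (280, [91, 93, 92]), (283, [71, 72, 74]), (286, [29, 25, 27]), (289, [26, 25, 26]), (292, [29, 24, 26]), (295, [25, 21, 26])]
rack end z.05 (0.0653, -0.0006)
bar z.066 front (0.0706, -0.0004)
bar rear edge (0.0589, -0.0335)
bar rear R (0.0585, 0.0342)
lev top front (0.0783, 0.0001)
lev top rear (0.0622, 0.0)
hole1 mid (0.1047, -0.0003)
hole4th (0.1542, 0.0001)
lever L (0.0637, -0.0129)
lever R (0.0636, 0.0122)
tcp (0.0878, 0.0021)
```

```bash
python3 - <<'E'
from h import *
import pickle
D=pickle.load(open('d0.pkl','rb'));d1=pickle.load(open('d1.pkl','rb'));d2=pickle.load(open('d2.pkl','rb'))[0];d5=pickle.load(open('d5.pkl','rb'));s4=pickle.load(open('d4.pkl','rb'))[0]
O=np.array([.5592,-.0365]);a=np.radians(86.8);e=np.array([np.cos(a),np.sin(a)]);n=np.array([e[1],-e[0]])
g=lambda X:(round(float((X[:2]-O)@e),4),round(float((X[:2]-O)@n),4),X[2].round(4))
W=lambda x,y,z:np.r_[O+e*x+n*y,z]
print('stem tip0',g(tri(D['scene'],(311.3,260.2),d1,(285,91))))
print('stem tip4',g(tri(s4,(293+165/6,225+160/6),d5,(314,256))))
for x in(.044,.047,.036): print(x,proj(d5,W(x,0,.135)).round(1), proj(d5,W(x,.014,.135)).round(1))
print('lever face 121',proj(d5,W(.044,0,.121)),'base',proj(d5,W(.044,0,.09)),'jawface top',proj(d5,W(.058,0,.09)))
print(proj(d1,W(.0084,0,.135)),proj(d1,W(.0084,0,.09)))
im=d1['image']
cv2.imwrite('pics/c6.png',np.hstack([cv2.convertScaleAbs(cv2.resize(im[70:140,255:320],None,fx=6,fy=6,interpolation=cv2.INTER_CUBIC),alpha=.9),cv2.resize(d5['image'][228:298,285:345],None,fx=6,fy=6,interpolation=cv2.INTER_CUBIC)]))
E
```

```text
stem tip0 (0.0261, 0.0007, np.float64(0.0832))
stem tip4 (0.0609, 0.0017, np.float64(0.0888))
0.044 [314.2 301.8] [334.3 301.7]
0.047 [314.2 297.9] [334.4 297.8]
0.036 [314.3 311.9] [334.2 311.8]
lever face 121 [314.3137114  292.22937536] base [314.55783189 274.2585259 ] jawface top [314.42553958 258.36187165]
[281.48616052 107.01804168] [285.75125569 108.13675159]
```

View pics/c6.png

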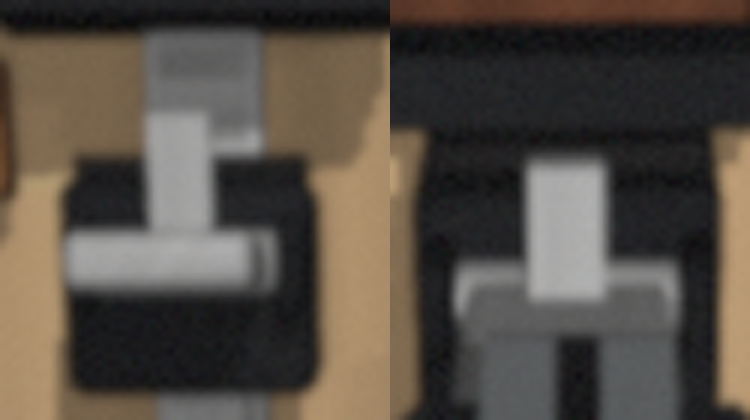

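The close-up shows a low toe in front of the lever on top of the jaw, at about z=0.09 and no higher than about 0.10. A fingertip at z=0.112 therefore clears it and bears on the lever face (front at x≈0.044). The bar's front edge coincides with the rack end, so the bracket is flush.

drive_tool(
  rows=[
    [[0,-0.002,0.015],0],
    [[0,0,0.02],0],
    [[0,0,0.02],0],
    [[0,0,0.02],0],
    [[0,0,0.015],0],
    [[0,0,0.008],0],
    [[0,0,0],0],
    [[-0.01,0,0],0],
    [[-0.01,0,0],0],
    [[0,0,0],0],
  ],
)

```text
t: 13.85
tool_pos: [0.5638, 0.0301, 0.1866]
tool_rot: [2.291, 2.147, 0.002]
contact_force: [0.1, 0.3, -0.2]
opening: 0.0001
grip_force: 0.0
```

drive_tool(
  rows=[
    [[-0.005,0,0],0],
    [[-0.005,0,0],0],
    [[-0.004,0,0],0],
    [[-0.004,0,0],0],
  ],
)

```text
t: 14.25
tool_pos: [0.5622, 0.0136, 0.1857]
tool_rot: [-2.29, -2.15, -0.002]
contact_force: [-0.5, 2.7, 1.0]
opening: -0.0002
grip_force: 1.4
```

Contact at 2.7 N, so I'll keep pushing.

drive_tool(
  rows=[
    [[-0.004,0,0],0],
    [[-0.004,0,0],0],
    [[-0.004,0,0],0],
    [[-0.004,0,0],0],
    [[-0.004,0,0],0],
  ],
)

```text
t: 14.75
tool_pos: [0.5606, -0.0064, 0.1852]
tool_rot: [-2.29, -2.15, 0.0]
contact_force: [-0.0, 4.3, -0.4]
opening: -0.0003
grip_force: 1.8
```

drive_tool(
  rows=[
    [[-0.005,0,0],0],
    [[-0.005,0,0],0],
    [[-0.005,0,0],0],
    [[-0.005,0,0],0],
  ],
)

```text
t: 15.15
tool_pos: [0.5595, -0.0268, 0.1853]
tool_rot: [-2.29, -2.15, 0.0]
contact_force: [0.8, 4.2, -1.4]
opening: -0.0
grip_force: 1.7
```

drive_tool(
  rows=[
    [[-0.004,0,0],0],
    [[-0.004,0,0],0],
    [[-0.004,0,0],0],
    [[-0.004,0,0],0],
  ],
)

```text
t: 15.55
tool_pos: [0.5586, -0.0426, 0.1854]
tool_rot: [-2.29, -2.15, -0.0]
contact_force: [-0.2, 4.6, -0.3]
opening: 0.0001
grip_force: 1.7
```

drive_tool(
  rows=[
    [[-0.003,0,0],0],
    [[-0.002,0,0],0],
  ],
)

```text
t: 15.75
tool_pos: [0.5583, -0.0476, 0.1854]
tool_rot: [2.29, 2.15, -0.0]
contact_force: [0.6, 4.4, -0.3]
opening: -0.0
grip_force: 1.7
```

drive_tool(
  rows=[
    [[-0.002,0,0],0],
    [[-0.002,0,0],0],
  ],
)

```text
t: 15.95
tool_pos: [0.558, -0.0514, 0.1854]
tool_rot: [2.29, 2.15, 0.0]
contact_force: [0.7, 4.2, -0.9]
opening: 0.0003
grip_force: 1.7
```

drive_tool(
  rows=[
    [[-0.002,0,0],0],
    [[-0.001,0,0],0],
  ],
)

```text
t: 16.15
tool_pos: [0.5579, -0.0545, 0.1855]
tool_rot: [2.29, 2.15, -0.0]
contact_force: [1.2, 4.8, -0.6]
opening: 0.0004
grip_force: 1.7
```

drive_tool(
  rows=[
    [[-0.0015,0,0],0],
    [[-0.0015,0,0],0],
  ],
)

```text
t: 16.35
tool_pos: [0.5577, -0.0573, 0.1855]
tool_rot: [2.29, 2.15, 0.0]
contact_force: [0.3, 4.2, 0.1]
opening: -0.0003
grip_force: 1.7
```

drive_tool(
  rows=[
    [[-0.0015,0,0],0],
    [[-0.001,0,0],0],
  ],
)

```text
t: 16.55
tool_pos: [0.5576, -0.0594, 0.1854]
tool_rot: [-2.29, -2.15, -0.002]
contact_force: [2.2, 6.6, -0.3]
opening: -0.0
grip_force: 3.2
```

drive_tool(
  rows=[
    [[-0.001,0,0],0],
    [[0,0,0],0],
  ],
)

```text
t: 16.75
tool_pos: [0.5575, -0.0597, 0.1854]
tool_rot: [-2.289, -2.149, -0.004]
contact_force: [0.6, 8.5, 0.2]
opening: 0.0
grip_force: 3.7
```

drive_tool(
  rows=[
    [[-0.001,0,0],0],
    [[0,0,0],0],
  ],
)

```text
t: 16.95
tool_pos: [0.5575, -0.06, 0.1853]
tool_rot: [-2.288, -2.148, -0.006]
contact_force: [2.2, 11.0, 0.6]
opening: -0.0002
grip_force: 4.8
```

The lever has gone solid at its limit. I'll back off, rise and move clear, then check numerically.

drive_tool(
  rows=[
    [[0.004,0,0],0],
    [[0.008,0,0],0],
    [[0.012,0,0],0],
    [[0.012,0,0],0],
    [[0,0,-0.015],0],
    [[0,0,-0.025],0],
    [[0,0,-0.03],0],
    [[0,0,-0.03],0],
    [[0,0,-0.02],0],
    [[0,0,0],0],
  ],
)

```text
t: 17.95
tool_pos: [0.5611, -0.0262, 0.3107]
tool_rot: [2.285, 2.145, 0.007]
contact_force: [0.3, 0.0, -0.3]
opening: 0.0003
grip_force: 0.0
```

```bash
python3 - <<'E'
from h import *
import pickle
d=get('wrist');s=get('scene');pickle.dump((d,s),open('d7.pkl','wb'));o=ctrl.get_obs();print(o['t'],o['tool_pos'],o['contact_force'])
D=pickle.load(open('d0.pkl','rb'))
f=lambda a,y,x,h,w,k:cv2.resize(a['image'][y:y+h,x:x+w],None,fx=k,fy=k,interpolation=cv2.INTER_CUBIC)
c=np.vstack([f(D['scene'],210,230,120,150,2),f(s,210,230,120,150,2)]);w=cv2.resize(d['image'],None,fx=.75,fy=.75)
o=np.zeros((480,780,3),np.uint8);o[:,:300]=c;o[:360,300:]=w;cv2.imwrite('pics/c7.png',cv2.convertScaleAbs(o,alpha=1.5))
E
```

```text
18.05 [ 0.55960286 -0.02594435  0.30577314] [-0.80844841  0.73437716 -0.57322714]
```

My picture allowance is used up, so I'll check the lever and bracket positions from pixel profiles.

```bash
python3 - <<'E'
from h import *
import pickle
d,s=pickle.load(open('d7.pkl','rb'))
O=np.array([.5592,-.0365]);a=np.radians(86.8);e=np.array([np.cos(a),np.sin(a)]);n=np.array([e[1],-e[0]])
W=lambda x,y,z:np.r_[O+e*x+n*y,z]
def prof(im,xs,y,z,c=d):
    for x in xs:
        u,v=proj(c,W(x,y,z)).round().astype(int); print(round(x*1000),(u,v),int(c['image'][v,u].mean()) if 0<=v<480 else None,end='; ')
    print()
print('bar, y=-.03 z=.066');prof(0,np.arange(.04,.09,.002),-.031,.066)
print('rack z=.05 y=-.02');prof(0,np.arange(.055,.085,.002),-.02,.05)
print('jaw top z=.09 y=.018');prof(0,np.arange(-.06,.04,.003),.019,.09)
print('lever top in scene z=.133');prof(0,np.arange(-.04,.06,.003),0,.130,s)
E
```

```text
bar, y=-.03 z=.066
40 (np.int64(277), np.int64(174)) 156; 42 (np.int64(277), np.int64(171)) 111; 44 (np.int64(277), np.int64(169)) 111; 46 (np.int64(277), np.int64(167)) 112; 48 (np.int64(277), np.int64(164)) 111; 50 (np.int64(277), np.int64(162)) 114; 52 (np.int64(277), np.int64(160)) 113; 54 (np.int64(277), np.int64(158)) 107; 56 (np.int64(277), np.int64(155)) 97; 58 (np.int64(277), np.int64(153)) 48; 60 (np.int64(276), np.int64(151)) 35; 62 (np.int64(276), np.int64(148)) 36; 64 (np.int64(276), np.int64(146)) 37; 66 (np.int64(276), np.int64(144)) 40; 68 (np.int64(276), np.int64(141)) 33; 70 (np.int64(276), np.int64(139)) 33; 72 (np.int64(276), np.int64(136)) 34; 74 (np.int64(276), np.int64(134)) 38; 76 (np.int64(276), np.int64(132)) 36; 78 (np.int64(276), np.int64(129)) 34; 80 (np.int64(275), np.int64(127)) 37; 82 (np.int64(275), np.int64(124)) 38; 84 (np.int64(275), np.int64(122)) 36; 86 (np.int64(275), np.int64(119)) 38; 88 (np.int64(275), np.int64(117)) 37; 
rack z=.05 y=-.02
55 (np.int64(290), np.int64(154)) 80; 57 (np.int64(290), np.int64(152)) 36; 59 (np.int64(290), np.int64(
[... 2497 characters left out ...]
8 (np.int64(305), np.int64(253)) 128; 11 (np.int64(306), np.int64(252)) 129; 14 (np.int64(307), np.int64(251)) 129; 17 (np.int64(307), np.int64(251)) 129; 20 (np.int64(308), np.int64(250)) 128; 23 (np.int64(309), np.int64(249)) 129; 26 (np.int64(310), np.int64(249)) 118; 29 (np.int64(311), np.int64(248)) 120; 32 (np.int64(311), np.int64(247)) 135; 35 (np.int64(312), np.int64(247)) 130; 38 (np.int64(313), np.int64(246)) 135; 41 (np.int64(314), np.int64(245)) 135; 44 (np.int64(315), np.int64(245)) 130; 47 (np.int64(315), np.int64(244)) 133; 50 (np.int64(316), np.int64(243)) 133; 53 (np.int64(317), np.int64(243)) 131; 56 (np.int64(318), np.int64(242)) 131; 59 (np.int64(318), np.int64(241)) 132;
```

The jaw face is at x≈0 (its rear stop). The bar spans 58–70 mm against the rack end at 70 mm, so the bracket stayed flush, and the tool is clear.

```bash
python3 -c "
from station import ctrl
print(ctrl.finish_job())"
```

```text
the job is handed in; nothing more can be done
None
```

The job is handed in: the bracket measured flush to within about 1 mm, the jaw is back at its stop with the lever let go, and the highest force I read was about 20 N (the limit was 25 N).

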